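# Slide the tall bottle into its free bay

### The job

Put the tall brown bottle away: push it low on its body so that it slides upright across the counter into the free bay of the steel bottle rail (the bay with the green disc on its floor), all the way home against the back. Do not grip, lift or tip it; push gently, leave the tumbler, mug and mustard where they are, and finish clear of everything.

Things in the scene. Friction and masses are not known exactly. Their poses are not given: they have to be found in the camera images.
- bottle: loose tall brown bottle, paper label, white stopper, about 0.6 kg, upright. Origin: centre of its underside. Round: body 64 mm in diameter up to 135 mm, shoulder to 185 mm, neck 27 to 32 mm in diameter, 240 mm high in all. Friction on the counter is about 0.5 to 0.7 (2 to 6 N to push). Pushed higher than about 45 mm above the counter it may tip; pushed lower it slides.
- rack: steel bottle rail fixed to the counter, no floor. Origin on the counter midway between its 2 bays; x points into the bays, y along the row. Bay centres (bottle fully home) at x=0, y=+-80 mm. Bays 84 mm wide inside; side rails 12 mm high, 8 thick, from x=-37 to +38; then mouth wings 12 high flare out 0.5 rad to x=-63. Common back strip 260 long, 40 high, face at x=+32.
- marker: the green disc on the counter in the free bay, 60 mm in diameter and flat (things slide over it as over the counter). Origin at its centre, which is the centre of the free bay, where the bottle's centre is when fully home.
- tumbler: a loose steel travel tumbler with black lid and band, 68 mm in diameter, 122 mm high, standing in the other bay. Origin at the centre of its underside. To be left alone.
- mug: a loose blue mug, 80 mm in diameter, 95 mm high, its handle reaching about 35 mm out to one side. Origin at the centre of its underside. To be left alone.
- mustard: a loose yellow mustard tube standing on its red cap, about 58 x 36 mm and 148 mm high. Origin at the centre of its underside. To be left alone.
Mind the look-alikes: they are no part of the job. Of the things that look like the bottle, take the one that is farthest to the robot's right at the start.

How it is judged:
At the end, for the whole second after the job is handed in: the bottle stands upright and at rest on the counter in the bay with the green disc, its centre within 18 mm of the disc's centre and not more than 9 mm short of touching the back (horizontal distance between bottle and marker below 0.018 m and x of bottle in the frame of rack above -0.009 m and angle between bottle's own z axis and vertical below 0.05 rad and height (world z) of bottle below 0.004 m and linear speed of bottle below 0.01 m/s).
It fails at once if the bottle is tipped (leans more than 0.25 rad) (angle between bottle's own z axis and vertical above 0.25 rad).
It fails at once if the bottle is lifted off the counter (more than 12 mm) (height (world z) of bottle above 0.012 m).
It fails at once if the bottle is touched high up, with the grasp point of the fingers more than 110 mm above the counter (contact force between the fingers and bottle above 1 N and height (world z) of the grasp point above 0.11 m).
It fails at once if the bottle is gripped or shoved hard (more than 30 N from the fingers) (contact force between the fingers and bottle above 30 N).
It fails at once if the tumbler, the mug or the mustard tube is moved more than 12 mm (distance of any of tumbler, mug, mustard from where it was at the start of the episode above 0.012 m).
It also fails if it takes over 61 s, if anything falls off the work surface, if the arm or the gripper's body presses on something with over 40 N, if the wrist force passes 120 N, or if a joint passes its speed limit or range.

### The arm

A 6-joint arm with a two-finger parallel gripper is mounted at the origin on the work surface. World frame = base frame: x ahead of the robot, y to its left, z up, the work surface at z = 0. Lengths are in m, angles in rad, forces in N, time in s.
With the tool pointing down it reaches from about 0.275 to 0.825 m from the base axis. Payload 5.2 kg.
Tool frame: the origin (TCP) lies on the centre line of the jaws, within the pads' length; the fingertips stand 22 mm ahead of it and the grasp point (between the pads) lies 3 mm ahead of it; z points along the fingers, x is the direction in which the jaws open and shut, and the axes are right-handed (so a half turn about z gives the same grasp; the last joint's range is limited). The gripper opens to 93 mm and grips with 3 to 60 N. Pads are 15 mm wide; open, the fingers measure 128 mm over their backs; the gripper's body (75 mm by 188 mm) begins 65 mm behind the grasp point.
Start: joints at [-1.402, 0.259, 1.535, -0, 1.348, -0.203], TCP at [0.2, -0.512, 0.241] pointing down, gripper open.
Joint ranges: [-3.14, 3.14], [-0.91, 2.08], [0.19, 2.58], [-1.22, 4.36], [0.22, 2.71], [-3.12, 3.12]. Speed limits (rad/s): [2.57, 2.57, 3.14, 3.14, 3.14, 3.14].

### API

Orientations are given as a unit quaternion [w, x, y, z].
In Python, from rig import telemetry, cams, job, spot_in, trace gives the robot as it stands.
- The arm moves only by the tool send_rows, never from a script. Its argument "targets" is a list of rows, each an object of numbers: "rx", "ry", "rz": the turn, a rotation vector about the tool's x, y, z in degrees; "dx", "dy", "dz": the shift along the tool's x, y, z in mm; "hand": the opening, from -1 (shut) to 1 (fully open), so that 0 is half open. In form: [{"rx": .., "ry": .., "rz": .., "dx": .., "dy": .., "dz": .., "hand": ..}, ...]. A call has 1 to 10 rows; each row is the pose to reach, as a shift and turn from the pose measured when the call began, along the tool's axes at that moment; what a row does not reach only later rows make up. A row lasts 1/8 s, in which the tool goes at most 62.5 mm and 10.7 degrees, less where a joint would pass 70% of its speed; a pose out of reach is approached as far as the arm can. A call with a gripper value outside its range is refused whole. The fingers move at their own pace and stop on an object; the grip force is fixed at half the most. Time passes only in rows, so rows that repeat a pose let the fingers close. It gives the time, the measured TCP pose, the force and the opening at its end, in the units of the state.
- telemetry.get_state(): the state, without advancing time (a new reading comes with each control period).
- cams.camera(name): name is "scene" or "top"; returns a dict with "image" (400x640x3 uint8, red, green, blue), "intrinsics" (3x3 intrinsics, pixels), "extrinsics" (4x4, takes a point from world to camera coordinates). Camera axes: x right, y up, looking along -z (the intrinsics and any distortion apply to the point x, -y, -z); pixel columns grow to the right and rows downward; lengths in m; the calibration is good to about 2 mm. A picture is of the moment at which its call begins. There is no depth.
- job.close_job(): hands the job in, once; it reports no verdict.
Trained networks look in the newest picture that a camera, given by its name, has taken for a name from the list of things; names that differ only in an ending like _2 or _b are one class to them, and where a whole thing is asked for, a point or a joint stands for the part that bears it (a point fixed in the world has none). Each returns a list of dicts, best first, with "score" (0 to 1); they miss things now and then, are a little off and sometimes report something else, mostly with a low value. They report only what shows in the picture. A call takes as long as a camera call. They do not tell look-alikes from the thing itself.
- spot_in(camera, thing): "extent" ([centre column, centre row, width, height] in pixels, round what is visible of it).
- trace(camera, thing): "mask" (400x640 bool, what is visible of it) and "extent" ([centre column, centre row, width, height] in pixels, round what is visible of it).
The state is a dict: "time_s": time; "q": joint angles; "dq": joint speeds; "joint_torque": joint torques, N m; "position": TCP position; "tool_rot": TCP orientation; "force": force on the tool from outside, world axes, zero at the start; "ft_torque": the same for the moment, N m; "width": opening from 0.0 (shut) to 1.0 (fully open).
Only numpy, scipy, OpenCV 4.12 (cv2) and the standard library are available. Lean on these libraries where they do the work, as an engineer would, in place of code of your own. Each camera call takes 0.05 s, during which the arm holds its last target. There are 200 camera calls.

## Working session

There is one attempt and no reset: what is moved stays moved. The work goes in short steps, Python scripts to look and compute and a tool call to move; the robot and the scene stay as the last step left them, time stands still between calls to the robot, and variables do not carry over. Pictures are saved under pics/ and viewed, about 8 in all and at most 12, crops included, and the job is handed in when it is done.

Besides the shell and the picture viewer there is one more tool, called after "Emit:" in YAML: its name, and indented under it one key for each argument. send_rows: Moves the arm, as the interface text tells. Its arguments: {"type":"object","properties":{"targets":{"type":"array","items":{"type":"object","properties":{"rx":{"type":"number"},"ry":{"type":"number"},"rz":{"type":"number"},"dx":{"type":"number"},"dy":{"type":"number"},"dz":{"type":"number"},"hand":{"type":"number"}}}}},"required":["targets"]}

```bash
mkdir -p pics; cat > h.py <<'E'
import numpy as np,cv2
from rig import telemetry,cams,job,spot_in,trace
def ray(c,u,v):
    K=c["intrinsics"];T=np.array(c["extrinsics"]);d=np.linalg.inv(K)@[u,v,1.];d=np.array([d[0],-d[1],-d[2]])
    return -T[:3,:3].T@T[:3,3],T[:3,:3].T@d
def at(c,u,v,z):
    o,d=ray(c,u,v);return o+d*(z-o[2])/d[2]
def px(c,p):
    T=np.array(c["extrinsics"]);q=T[:3,:3]@np.array(p)+T[:3,3];q=c["intrinsics"]@(q*[1,-1,-1]);return q[:2]/q[2]
E
python3 - <<'E'
from h import *
ims=[]
for n in("scene","top"):
    c=cams.camera(n);cv2.imwrite(f"pics/{n}0.png",c["image"][:,:,::-1])
    o,_=ray(c,0,0);print(n,o.round(3),c.keys())
    for t in("bottle","rack","marker","tumbler","mug","mustard"):
        for r in spot_in(n,t):
            e=r["extent"];print(t,round(r["score"],2),np.round(e),"z0 centre",at(c,e[0],e[1],0)[:2].round(3),"bottom",at(c,e[0],e[1]+e[3]/2,0)[:2].round(3))
print(telemetry.get_state())
E
```

```text
scene [ 1.082 -0.107  0.766] dict_keys(['image', 'intrinsics', 'extrinsics'])
bottle 0.77 [229. 140.  36.  82.] z0 centre [ 0.238 -0.017] bottom [ 0.391 -0.065]
bottle 0.75 [294. 238.  32.  75.] z0 centre [0.635 0.024] bottom [ 0.726 -0.015]
bottle 0.72 [231. 223.  44.  80.] z0 centre [ 0.524 -0.099] bottom [ 0.631 -0.133]
bottle 0.57 [354. 251.  32.  75.] z0 centre [0.731 0.135] bottom [0.813 0.09 ]
rack 0.96 [332. 191.  88.  78.] z0 centre [0.548 0.173] bottom [0.657 0.117]
marker 0.73 [320. 175.  18.  16.] z0 centre [0.483 0.167] bottom [0.509 0.155]
tumbler 0.76 [351. 201.  32.  48.] z0 centre [0.599 0.201] bottom [0.664 0.166]
mug 0.69 [391. 143.  33.  42.] z0 centre [0.462 0.41 ] bottom [0.534 0.364]
mustard 0.65 [285. 294.  28.  52.] z0 centre [ 0.757 -0.05 ] bottom [ 0.81  -0.072]
top [0.4   0.136 0.859] dict_keys(['image', 'intrinsics', 'extrinsics'])
bottle 0.78 [433. 159.  55.  55.] z0 centre [ 0.647 -0.148] bottom [ 0.582 -0.138]
bottle 0.72 [325.  86.  36.  72.] z0 centre [0.856 0.083] bottom [0.764 0.092]
bottle 0.69 [369. 122.  39.  65.] z0 centre [ 0.752 -0.011] botto
[... 464 characters left out ...]
 -0.089] bottom [ 0.778 -0.081]
{'time_s': 0.7, 'q': array([-1.40178161e+00,  2.58566232e-01,  1.53501261e+00,  1.24119331e-05,
        1.34801637e+00, -2.02779531e-01]), 'dq': array([-0.00063802,  0.00018935, -0.0014023 ,  0.00102663, -0.00041371,
        0.00160123]), 'joint_torque': array([ 1.12350888e-03, -4.37046361e+01, -2.84255630e+01,  7.22266152e-02,
        3.09358793e-02, -1.10902754e-06]), 'position': array([ 0.19984338, -0.51240135,  0.24066586]), 'tool_rot': array([-5.12759375e-06,  8.25616472e-01, -5.64231726e-01,  3.46142234e-06]), 'force': array([-0.13460838, -0.60075041,  0.47868319]), 'ft_torque': array([ 0.06833442, -0.02090924,  0.05107073]), 'width': 1.0059849602024238}
```

View pics/scene0.png

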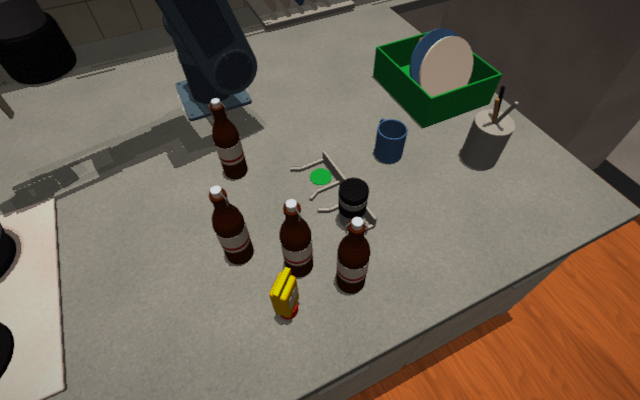

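View pics/top0.png

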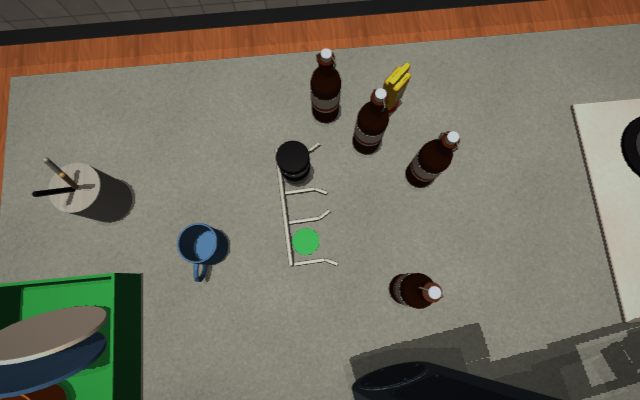

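The scene has four bottles that look alike. Their top-view pixels are A (425,165), B (415,291), C (369,122) and D (325,90). Columns to the right mean robot's right, so A looks farthest right (scene view 231,225). I'll check that using the stopper positions and measure the rack.

```bash
python3 - <<'E'
from h import *
from scipy.optimize import least_squares
C={n:cams.camera(n) for n in("scene","top")}
def bpts(x,y):
    a=np.linspace(0,2*np.pi,40,endpoint=False);P=[]
    for z,r in((0,.032),(.135,.032),(.16,.025),(.185,.016),(.24,.0135)):
        P.append(np.c_[x+r*np.cos(a),y+r*np.sin(a),0*a+z])
    return np.vstack(P)
def ext(c,x,y):
    q=np.array([px(c,p) for p in bpts(x,y)]);return np.r_[q.min(0),q.max(0)]
B={}
for n in C:
    B[n]=[r["extent"] for r in spot_in(n,"bottle")]
    for e in B[n]:
        t=np.array([e[0]-e[2]/2,e[1]-e[3]/2,e[0]+e[2]/2,e[1]+e[3]/2])
        s=least_squares(lambda p:ext(C[n],*p)-t,[.5,0],loss='soft_l1');print(n,np.round(e),s.x.round(4),s.fun.round(1))
for n in C:
    c=C[n];h=cv2.cvtColor(c["image"],cv2.COLOR_RGB2HSV)
    m=cv2.inRange(h,(50,120,80),(75,255,255)); k,l,st,ce=cv2.connectedComponentsWithStats(m)
    for i in range(1,k):
        if 150<st[i,4]<900: print(n,"green",ce[i],st[i],at(c,*ce[i],0).round(4))
    r=trace(n,"rack")[0]; m=r["mask"]
    cv2.imwrite(f"pics/m_{n}.png",m*255)
c=C["top"]["image"][:,:,::-1]
a=cv2.resize(c[135:285,255:355],None,fx=4,fy=4,interpolation=2); b=cv2.resize(c[120:320,355:480],None,fx=3,fy=3,interpolation=2)
cv2.imwrite("pics/crop.png",np.hstack([a,b]))
E
```

```text
scene [294. 238.  35.  81.] [0.706  0.0008] [ 0.5  0.4 -0.6 -0.4]
scene [229. 139.  35.  81.] [ 0.3685 -0.0336] [-1.1 -1.1  2.1  0.9]
scene [233. 222.  43.  81.] [ 0.6125 -0.1001] [-0.7 -0.3  1.1  0.2]
top [416. 292.  54.  39.] [ 0.3616 -0.038 ] [-0.6  1.6  0.4 -1.4]
top [433. 159.  56.  60.] [ 0.6132 -0.1095] [-0.2  0.7  0.1 -1.1]
top [325.  87.  34.  70.] [0.7829 0.0933] [ 1.4 -1.2 -1.4  4.7]
top [370. 122.  38.  69.] [0.7021 0.0041] [ 0.4  0.4 -0.4 -0.6]
scene green [433.12068966  69.45258621] [377  32 125  67 464] [0.2157 0.7429 0.    ]
scene green [320.34532374 176.35611511] [310 169  22  16 278] [0.487  0.1661 0.    ]
top green [305.29642857 241.02857143] [292 228  27  27 560] [0.4862 0.164  0.    ][ WARN:0@6.025] global loadsave.cpp:1063 imwrite_ Unsupported depth image for selected encoder is fallbacked to CV_8U.
```

View pics/crop.png

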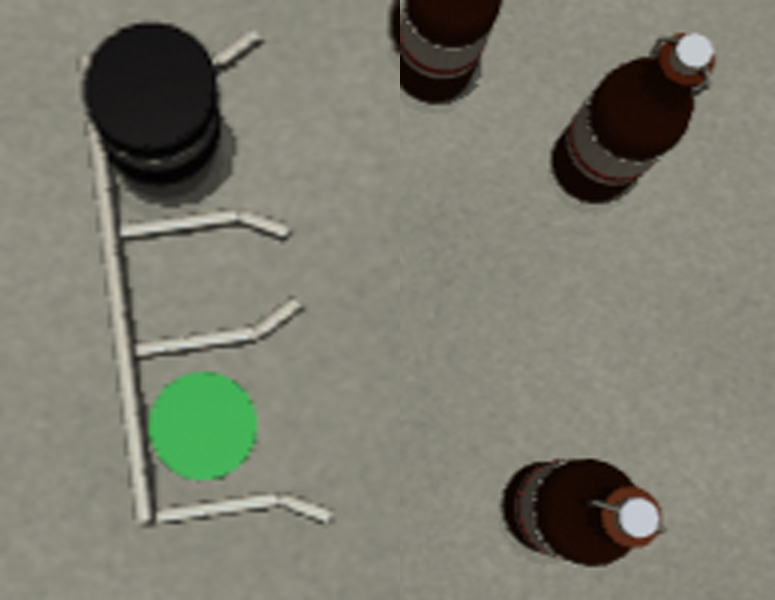

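Bottle A, at about (0.613,-0.105), is the rightmost; B is at y=-0.036. The crop shows A clean, with its stopper at top px (453,137), and the green-disc bay open towards the robot's right. Next I'll work out the rack axis and plan the pushes: a half-open jaw as a cradle, with the tool tilted 35° so the gripper body stays off the tall bottle.

```bash
cat >> h.py <<'E'
from scipy.spatial.transform import Rotation as R
def plan(p,d,th):
    "rows numbers for TCP p, horizontal push direction d, tilt th deg (fingers lead)"
    s=telemetry.get_state();q=s["tool_rot"];A=R.from_quat([q[1],q[2],q[3],q[0]])
    d=np.array([d[0],d[1],0.]);d/=np.linalg.norm(d);t=np.radians(th)
    z=np.array([0,0,-1])*np.cos(t)+d*np.sin(t);x=np.cross(d,[0,0,1]);y=np.cross(z,x)
    B=R.from_matrix(np.c_[x,y,z])
    print("t",s["time_s"],"pos",s["position"].round(4),"w",round(s["width"],2),"F",s["force"].round(1))
    print("r",(A.inv()*B).as_rotvec(degrees=True).round(1),"d",(A.inv().apply(p-s["position"])*1000).round(1))
E
python3 - <<'E'
from h import *
c=cams.camera("top")
f=lambda u,v,z:at(c,255+u/4,135+v/4,z)[:2]
for a,b,z in(((160,516),(278,498),.012),((138,351),(255,333),.012),((120,233),(240,215),.012),((96,130),(145,518),.04)):
    A,B=f(*a,z),f(*b,z);v=(B-A);print(A.round(4),B.round(4),(v/np.linalg.norm(v)).round(3),np.linalg.norm(v).round(3))
d=np.array([-.65,.76]);A=np.array([.613,-.105])
p=A-.1*d/np.linalg.norm(d);plan(np.r_[p,.24],d,35)
E
```

```text
[0.4376 0.19  ] [0.4411 0.1256] [ 0.055 -0.998] 0.065
[0.5285 0.1949] [0.5324 0.1296] [ 0.06  -0.998] 0.065
[0.5961 0.1998] [0.6001 0.1317] [ 0.058 -0.998] 0.068
[0.6488 0.2065] [0.4361 0.1961] [-0.999 -0.048] 0.213
t 1.05 pos [ 0.1998 -0.5124  0.2406] w 1.0 F [ 0.5 -0.2  0.3]
r [  23.6  -33.2 -105.4] d [-135.1 -565.9    0.6]
```

Emit:
send_rows:
  targets:
    - {"rx": 23.6,"ry": -33.2,"rz": -105.4,"dx": -70,"dy": -280,"dz": 0,"hand": -0.2}
    - {"rx": 23.6,"ry": -33.2,"rz": -105.4,"dx": -135,"dy": -566,"dz": 0,"hand": -0.2}
    - {"rx": 23.6,"ry": -33.2,"rz": -105.4,"dx": -135,"dy": -566,"dz": 0,"hand": -0.2}
    - {"rx": 23.6,"ry": -33.2,"rz": -105.4,"dx": -135,"dy": -566,"dz": 0,"hand": -0.2}
    - {"rx": 23.6,"ry": -33.2,"rz": -105.4,"dx": -135,"dy": -566,"dz": 0,"hand": -0.2}
    - {"rx": 23.6,"ry": -33.2,"rz": -105.4,"dx": -135,"dy": -566,"dz": 0,"hand": -0.2}
    - {"rx": 23.6,"ry": -33.2,"rz": -105.4,"dx": -135,"dy": -566,"dz": 0,"hand": -0.2}
    - {"rx": 23.6,"ry": -33.2,"rz": -105.4,"dx": -135,"dy": -566,"dz": 0,"hand": -0.2}
    - {"rx": 23.6,"ry": -33.2,"rz": -105.4,"dx": -135,"dy": -566,"dz": 0,"hand": -0.2}
    - {"rx": 23.6,"ry": -33.2,"rz": -105.4,"dx": -135,"dy": -566,"dz": 0,"hand": -0.2}

```text
time_s: 2.3
position: [0.6802, -0.1777, 0.2395]
tool_rot: [-0.273, 0.911, 0.291, -0.101]
force: [0.0, -0.3, -0.1]
width: 0.401
```

```bash
python3 - <<'E'
from h import *
d=np.array([-.65,.76]);A=np.array([.613,-.105])
p=A-.1*d;plan(np.r_[p,.24],d,35);plan(np.r_[p,.041],d,35);print(telemetry.get_state()["q"].round(2))
E
```

```text
t 2.3 pos [ 0.6802 -0.1777  0.2395] w 0.4 F [ 0.  -0.3 -0.1]
r [ 1.1 -1.4 -4.6] d [-3.7  1.  -1.1]
t 2.3 pos [ 0.6802 -0.1777  0.2395] w 0.4 F [ 0.  -0.3 -0.1]
r [ 1.1 -1.4 -4.6] d [  1.2 111.8 164.1]
[-0.52  0.93  0.55  0.27  2.21 -1.04]
```

Emit:
send_rows:
  targets:
    - {"rx": 1.1,"ry": -1.4,"rz": -4.6,"dx": -3,"dy": 20,"dz": 28,"hand": -0.2}
    - {"rx": 1.1,"ry": -1.4,"rz": -4.6,"dx": -2,"dy": 45,"dz": 65,"hand": -0.2}
    - {"rx": 1.1,"ry": -1.4,"rz": -4.6,"dx": 0,"dy": 75,"dz": 110,"hand": -0.2}
    - {"rx": 1.1,"ry": -1.4,"rz": -4.6,"dx": 1,"dy": 100,"dz": 145,"hand": -0.2}
    - {"rx": 1.1,"ry": -1.4,"rz": -4.6,"dx": 1,"dy": 112,"dz": 164,"hand": -0.2}
    - {"rx": 1.1,"ry": -1.4,"rz": -4.6,"dx": 1,"dy": 112,"dz": 164,"hand": -0.2}

```text
time_s: 3.05
position: [0.6772, -0.1808, 0.0394]
tool_rot: [-0.284, 0.894, 0.33, -0.105]
force: [-0.1, -0.1, -0.5]
width: 0.405
```

```bash
python3 - <<'E'
from h import *
d=np.array([-.65,.76]);A=np.array([.613,-.105])
for k in(.055,.02,-.08,-.139):plan(np.r_[A-k*d,.041],d,35)
print(telemetry.get_state()["q"].round(2))
a=cams.camera("scene")["image"][130:330,140:440,::-1];b=cams.camera("top")["image"][50:250,250:550,::-1]
cv2.imwrite("pics/p1.png",cv2.resize(np.vstack([a,b]),None,fx=1.5,fy=1.5,interpolation=2))
E
```

```text
t 3.05 pos [ 0.6772 -0.1808  0.0394] w 0.4 F [-0.1 -0.1 -0.5]
r [-0.2  0.  -0.1] d [  0.5 -37.2  24.2]
t 3.05 pos [ 0.6772 -0.1808  0.0394] w 0.4 F [-0.1 -0.1 -0.5]
r [-0.2  0.  -0.1] d [  0.5 -65.8  44.4]
t 3.05 pos [ 0.6772 -0.1808  0.0394] w 0.4 F [-0.1 -0.1 -0.5]
r [-0.2  0.  -0.1] d [   0.4 -147.5  102.1]
t 3.05 pos [ 0.6772 -0.1808  0.0394] w 0.4 F [-0.1 -0.1 -0.5]
r [-0.2  0.  -0.1] d [   0.4 -195.7  136.1]
[-0.52  1.06  0.75  0.21  1.91 -1.21]
```

View pics/p1.png

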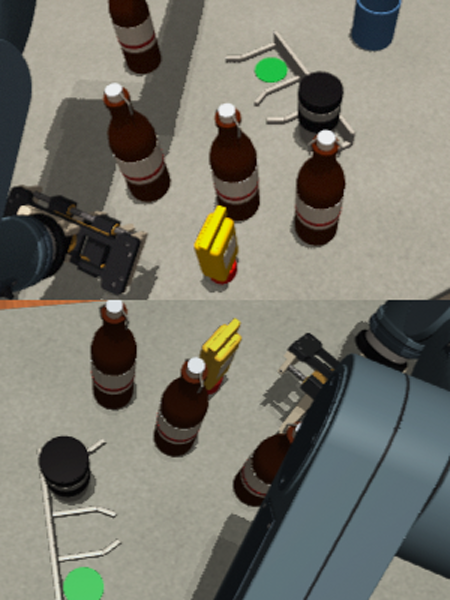

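The picture shows the fork behind bottle A (upper crop, bottle base at about (150,195)), with C and the mustard clear to its right. I'll move in slowly.

Emit:
send_rows:
  targets:
    - {"dx": 0,"dy": -16,"dz": 11,"hand": -0.2}
    - {"dx": 0,"dy": -26,"dz": 18,"hand": -0.2}
    - {"dx": 0,"dy": -31,"dz": 21,"hand": -0.2}
    - {"dx": 0,"dy": -35,"dz": 23,"hand": -0.2}
    - {"dx": 0,"dy": -39,"dz": 26,"hand": -0.2}
    - {"dx": 0,"dy": -43,"dz": 29,"hand": -0.2}
    - {"dx": 0,"dy": -47,"dz": 32,"hand": -0.2}
    - {"dx": 0,"dy": -51,"dz": 35,"hand": -0.2}
    - {"dx": 0,"dy": -55,"dz": 37,"hand": -0.2}
    - {"dx": 0,"dy": -59,"dz": 40,"hand": -0.2}

```text
schema error: expected keys rx, ry, rz, dx, dy, dz, hand
```

```bash
cat >> h.py <<'E'
def bpts(x,y):
    a=np.linspace(0,2*np.pi,40,endpoint=False)
    return np.vstack([np.c_[x+r*np.cos(a),y+r*np.sin(a),0*a+z] for z,r in((0,.032),(.135,.032),(.16,.025),(.185,.016),(.24,.0135))])
def bottles(n,near):
    from scipy.optimize import least_squares
    c=cams.camera(n)
    for r in spot_in(n,"bottle"):
        e=r["extent"];t=np.r_[e[0]-e[2]/2,e[1]-e[3]/2,e[0]+e[2]/2,e[1]+e[3]/2]
        def f(p):
            q=np.array([px(c,k) for k in bpts(*p)]);return np.r_[q.min(0),q.max(0)]-t
        s=least_squares(f,near,loss='soft_l1')
        if np.hypot(*(s.x-near))<.07: print(n,e,s.x.round(4),s.fun.round(1))
    return c
E
python3 - <<'E'
from h import *
d=np.array([-.65,.76]);A=np.array([.613,-.105])
c=bottles("scene",np.array([.6,-.09]))
for k in(.02,-.08,-.139):plan(np.r_[A-k*d,.041],d,35)
E
```

```text
scene [230.9, 223.6, 44.5, 81.1] [ 0.614 -0.105] [-0.6 -0.2  0.8  0.1]
t 3.25 pos [ 0.6791 -0.1819  0.0435] w 0.4 F [-0.4 -0.2  0.2]
r [ 0.2 -0.1  0. ] d [ -0.3 -65.4  48.5]
t 3.25 pos [ 0.6791 -0.1819  0.0435] w 0.4 F [-0.4 -0.2  0.2]
r [ 0.2 -0.1  0. ] d [  -0.4 -147.6  105.6]
t 3.25 pos [ 0.6791 -0.1819  0.0435] w 0.4 F [-0.4 -0.2  0.2]
r [ 0.2 -0.1  0. ] d [  -0.5 -196.   139.3]
```

Emit:
send_rows:
  targets:
    - {"rx": 0,"ry": 0,"rz": 0,"dx": 0,"dy": -16,"dz": 13,"hand": -0.2}
    - {"rx": 0,"ry": 0,"rz": 0,"dx": 0,"dy": -26,"dz": 20,"hand": -0.2}
    - {"rx": 0,"ry": 0,"rz": 0,"dx": 0,"dy": -31,"dz": 24,"hand": -0.2}
    - {"rx": 0,"ry": 0,"rz": 0,"dx": 0,"dy": -35,"dz": 27,"hand": -0.2}
    - {"rx": 0,"ry": 0,"rz": 0,"dx": 0,"dy": -39,"dz": 30,"hand": -0.2}
    - {"rx": 0,"ry": 0,"rz": 0,"dx": 0,"dy": -43,"dz": 33,"hand": -0.2}
    - {"rx": 0,"ry": 0,"rz": 0,"dx": 0,"dy": -47,"dz": 35,"hand": -0.2}
    - {"rx": 0,"ry": 0,"rz": 0,"dx": 0,"dy": -51,"dz": 38,"hand": -0.2}
    - {"rx": 0,"ry": 0,"rz": 0,"dx": 0,"dy": -55,"dz": 41,"hand": -0.2}
    - {"rx": 0,"ry": 0,"rz": 0,"dx": 0,"dy": -59,"dz": 44,"hand": -0.2}

```text
time_s: 4.5
position: [0.6313, -0.1259, 0.0411]
tool_rot: [-0.281, 0.895, 0.331, -0.102]
force: [1.7, -2.1, -0.1]
width: 0.404
```

```bash
python3 - <<'E'
from h import *
d=np.array([-.65,.76]);A=np.array([.613,-.105])
c=bottles("scene",np.array([.6,-.09]))
for k in(-.03,-.08,-.139):plan(np.r_[A-k*d,.041],d,35)
E
```

```text
scene [236.9, 213.9, 44.2, 76.8] [ 0.5973 -0.0872] [ 0.3 -1.9 -0.3  3.1]
t 4.6 pos [ 0.631  -0.1254  0.0412] w 0.4 F [ 1.2 -1.  -0.6]
r [ 0.2 -0.1  0.1] d [ -0.4 -46.8  32.9]
t 4.6 pos [ 0.631  -0.1254  0.0412] w 0.4 F [ 1.2 -1.  -0.6]
r [ 0.2 -0.1  0.1] d [ -0.5 -87.9  61.4]
t 4.6 pos [ 0.631  -0.1254  0.0412] w 0.4 F [ 1.2 -1.  -0.6]
r [ 0.2 -0.1  0.1] d [  -0.5 -136.3   95.1]
```

Contact is made: the bottle is sliding at about 3 N and is 50 mm ahead of the TCP. I'll keep pushing.

Emit:
send_rows:
  targets:
    - {"rx": 0,"ry": 0,"rz": 0,"dx": 0,"dy": -5,"dz": 3.5,"hand": -0.2}
    - {"rx": 0,"ry": 0,"rz": 0,"dx": 0,"dy": -10,"dz": 7,"hand": -0.2}
    - {"rx": 0,"ry": 0,"rz": 0,"dx": 0,"dy": -16,"dz": 11,"hand": -0.2}
    - {"rx": 0,"ry": 0,"rz": 0,"dx": 0,"dy": -22,"dz": 15.4,"hand": -0.2}
    - {"rx": 0,"ry": 0,"rz": 0,"dx": 0,"dy": -28,"dz": 19.6,"hand": -0.2}
    - {"rx": 0,"ry": 0,"rz": 0,"dx": 0,"dy": -34,"dz": 23.8,"hand": -0.2}
    - {"rx": 0,"ry": 0,"rz": 0,"dx": 0,"dy": -40,"dz": 28,"hand": -0.2}
    - {"rx": 0,"ry": 0,"rz": 0,"dx": 0,"dy": -46,"dz": 32.2,"hand": -0.2}
    - {"rx": 0,"ry": 0,"rz": 0,"dx": 0,"dy": -52,"dz": 36.4,"hand": -0.2}
    - {"rx": 0,"ry": 0,"rz": 0,"dx": 0,"dy": -58,"dz": 40.6,"hand": -0.2}

```text
time_s: 5.85
position: [0.5847, -0.0713, 0.0411]
tool_rot: [-0.281, 0.895, 0.331, -0.103]
force: [1.5, -2.3, 0.4]
width: 0.397
```

```bash
python3 - <<'E'
from h import *
d=np.array([-.65,.76]);A=np.array([.613,-.105])
c=bottles("scene",np.array([.55,-.03]))
cv2.imwrite("pics/p2.png",cv2.resize(c["image"][60:360,130:450,::-1],None,fx=1.8,fy=1.8))
for k in(-.08,-.135):plan(np.r_[A-k*d,.041],d,35)
E
```

```text
scene [252.8, 187.8, 41.8, 72.1] [ 0.5512 -0.0377] [ 1.1 -2.1 -2.7  8.6]
t 5.95 pos [ 0.5842 -0.0707  0.0412] w 0.4 F [ 1.3 -0.2  0.2]
r [ 0.1 -0.1  0.1] d [ -0.4 -28.8  20.3]
t 5.95 pos [ 0.5842 -0.0707  0.0412] w 0.4 F [ 1.3 -0.2  0.2]
r [ 0.1 -0.1  0.1] d [ -0.4 -73.9  51.8]
```

View pics/p2.png

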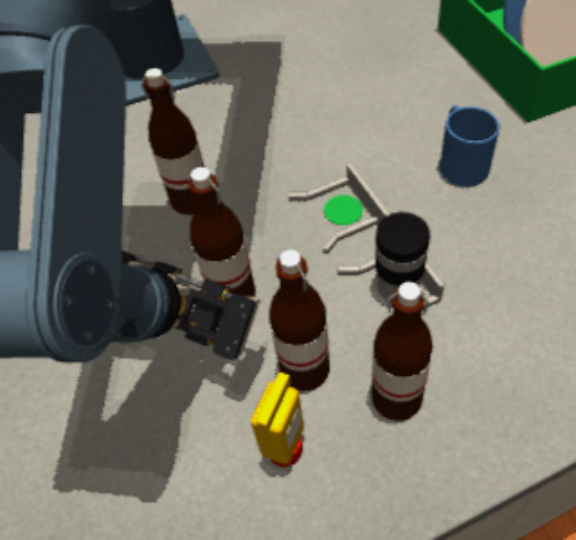

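Bottle A is upright in the cradle (crop 220,250), clear of B, C and the mustard. I'll continue leg 1.

Emit:
send_rows:
  targets:
    - {"rx": 0,"ry": 0,"rz": 0,"dx": 0,"dy": -5,"dz": 3.5,"hand": -0.2}
    - {"rx": 0,"ry": 0,"rz": 0,"dx": 0,"dy": -11,"dz": 7.7,"hand": -0.2}
    - {"rx": 0,"ry": 0,"rz": 0,"dx": 0,"dy": -17,"dz": 12,"hand": -0.2}
    - {"rx": 0,"ry": 0,"rz": 0,"dx": 0,"dy": -24,"dz": 16.8,"hand": -0.2}
    - {"rx": 0,"ry": 0,"rz": 0,"dx": 0,"dy": -31,"dz": 21.7,"hand": -0.2}
    - {"rx": 0,"ry": 0,"rz": 0,"dx": 0,"dy": -38,"dz": 26.6,"hand": -0.2}
    - {"rx": 0,"ry": 0,"rz": 0,"dx": 0,"dy": -45,"dz": 31.5,"hand": -0.2}
    - {"rx": 0,"ry": 0,"rz": 0,"dx": 0,"dy": -52,"dz": 36.4,"hand": -0.2}
    - {"rx": 0,"ry": 0,"rz": 0,"dx": 0,"dy": -58,"dz": 40.6,"hand": -0.2}
    - {"rx": 0,"ry": 0,"rz": 0,"dx": 0,"dy": -62,"dz": 43.4,"hand": -0.2}

```text
time_s: 7.2
position: [0.5347, -0.0127, 0.0411]
tool_rot: [-0.282, 0.895, 0.331, -0.103]
force: [1.1, -2.3, -0.2]
width: 0.402
```

```bash
python3 - <<'E'
from h import *
d=np.array([-.65,.76]);
c=bottles("scene",np.array([.5,.025]));bottles("top",np.array([.5,.025]))
p=telemetry.get_state()["position"];plan(p+np.r_[-.03*d,0],d,35)
e=np.array([-.25,.97]);P=np.array([.495,.03])
plan(np.r_[P-.07*e,.041],e,35)
E
```

```text
scene [268.2, 159.6, 35.2, 66.2] [0.4949 0.022 ] [ 1.  -2.8 -1.3 14.2]
top [372.9, 219.7, 35.3, 44.7] [0.5064 0.0247] [-3.   0.8  1.  -1.7]
t 7.4 pos [ 0.5346 -0.0127  0.0411] w 0.4 F [ 0.4 -0.3 -0.4]
r [ 0.  -0.1  0.1] d [ -0.   24.6 -17.2]
t 7.4 pos [ 0.5346 -0.0127  0.0411] w 0.4 F [ 0.4 -0.3 -0.4]
r [-0.  14.9 21.4] d [-33.2   4.   -2.7]
```

```bash
python3 - <<'E'
from h import *
e=np.array([-.2,.98]);P=np.array([.502,.025])
plan(np.r_[P-.062*e,.041],e,35)
E
```

```text
t 7.4 pos [ 0.5346 -0.0127  0.0411] w 0.4 F [ 0.4 -0.3 -0.4]
r [-0.  16.6 23.8] d [-30.3   3.6  -2.4]
```

Emit:
send_rows:
  targets:
    - {"rx": 0,"ry": 0,"rz": 0,"dx": 0,"dy": 12,"dz": -8.5,"hand": -0.2}
    - {"rx": 0,"ry": 0,"rz": 0,"dx": -3,"dy": 20,"dz": -14,"hand": -0.2}
    - {"rx": 0,"ry": 6,"rz": 9,"dx": -12,"dy": 20,"dz": -14,"hand": -0.2}
    - {"rx": 0,"ry": 12,"rz": 17,"dx": -22,"dy": 16,"dz": -11,"hand": -0.2}
    - {"rx": 0,"ry": 16.6,"rz": 23.8,"dx": -30,"dy": 10,"dz": -7,"hand": -0.2}
    - {"rx": 0,"ry": 16.6,"rz": 23.8,"dx": -30,"dy": 3.6,"dz": -2.4,"hand": -0.2}
    - {"rx": 0,"ry": 16.6,"rz": 23.8,"dx": -30,"dy": 3.6,"dz": -2.4,"hand": -0.2}

```text
time_s: 8.28
position: [0.5149, -0.0355, 0.0412]
tool_rot: [-0.299, 0.949, 0.097, -0.03]
force: [-1.0, -0.1, 0.1]
width: 0.4
```

```bash
python3 - <<'E'
from h import *
e=np.array([-.2,.98]);m=np.array([-.114,.993])
bottles("top",np.array([.5,.025]))
p=telemetry.get_state()["position"];p[2]=.041
for s in(.05,.1,.15):plan(p+np.r_[s*m,0],e,35)
c=cams.camera("top");cv2.imwrite("pics/p3.png",cv2.resize(c["image"][60:360,220:540,::-1],None,fx=1.8,fy=1.8))
E
```

```text
top [376.0, 222.1, 37.4, 42.6] [0.5007 0.0188] [-2.2  0.4  0.9 -0.7]
t 8.375 pos [ 0.5156 -0.0355  0.041 ] w 0.4 F [-0.   0.1 -0.1]
r [0.  0.  0.2] d [  4.5 -40.8  28.5]
t 8.375 pos [ 0.5156 -0.0355  0.041 ] w 0.4 F [-0.   0.1 -0.1]
r [0.  0.  0.2] d [  9.  -81.6  57.1]
t 8.375 pos [ 0.5156 -0.0355  0.041 ] w 0.4 F [-0.   0.1 -0.1]
r [0.  0.  0.2] d [  13.5 -122.4   85.6]
```

View pics/p3.png

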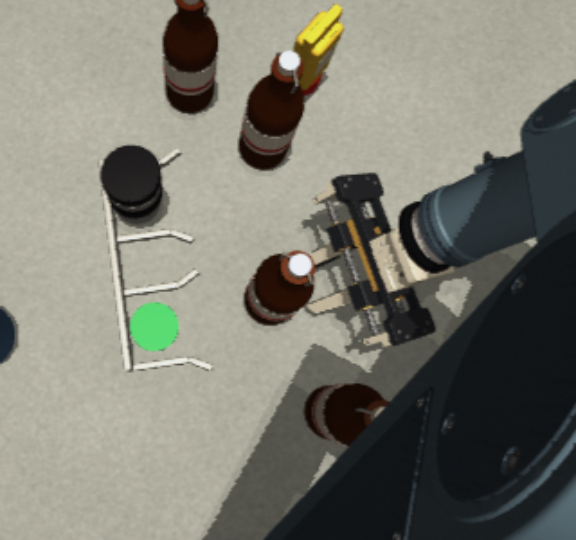

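The bottle is at (0.501,0.020), upright, with the bay ahead at crop (155,327). The forearm will swing over B, so I'll check its height with a quick kinematic fit before pushing.

```bash
python3 - <<'E'
from h import *
from scipy.optimize import least_squares
s=telemetry.get_state()
D=[([-1.402,.259,1.535,0,1.348,-.203],[.2,-.5124,.2407]),([-.52,.93,.55,.27,2.21,-1.04],[.6802,-.1777,.2395]),([-.52,1.06,.75,.21,1.91,-1.21],[.6772,-.1808,.0394]),(s["q"],s["position"])]
E=lambda a,t:R.from_euler(a,t)
def fk(q,L,full=0):
    h,a,b,c,o,w=L;A=E('z',q[0])*E('y',q[1]);el=np.array([0,0,h])+A.apply([o,0,a])
    B=A*E('y',q[2]);wr=el+B.apply([w,0,b]);T=B*E('z',q[3])*E('y',q[4])
    p=wr+T.apply([0,0,c]);return (el,wr,p) if full else p
r=least_squares(lambda L:np.r_[np.ravel([fk(q,L)-p for q,p in D])*1e3,(np.array(L[4:]))*30],[.2,.35,.35,.25,0,0])
print(r.x.round(3),r.fun.round(1),s["q"].round(2))
for k in fk(s["q"],r.x,1):print(k.round(3))
# final pose: forearm height near B
L=r.x;Tp=np.array([.497,.115,.041]);e=np.array([-.2,.98,0])/1.0002;z=np.array([0,0,-1])*np.cos(.61)+e*np.sin(.61)
wr=Tp-L[3]*z
g=least_squares(lambda q:fk([*q,0,0],L,1)[1]-wr,s["q"][:3]);print(g.fun,g.x.round(2),[k.round(3) for k in fk([*g.x,0,0],L,1)[:2]])
E
```

```text
[ 0.239  0.779  0.446  0.686 -0.086  0.002] [-107.5  -30.4  -12.3  -36.4  -21.7    7.6   -3.9  -49.3  -12.1    8.2
   28.5   16.8   -2.6    0. ] [-0.58  0.63  1.68  0.43  1.32 -1.  ]
[ 0.327 -0.212  0.92 ]
[ 0.603 -0.392  0.62 ]
[ 0.524 -0.007  0.058]
[-1.22124533e-15  1.77635684e-15  1.11022302e-16] [-0.44  0.57  1.86] [array([ 0.314, -0.147,  0.942]), array([ 0.576, -0.27 ,  0.603])]
```

```bash
python3 - <<'E'
from h import *
from scipy.optimize import least_squares
s=telemetry.get_state()
D=[([-1.402,.259,1.535,0,1.348,-.203],[.2,-.5124,.2407]),([-.52,.93,.55,.27,2.21,-1.04],[.6802,-.1777,.2395]),([-.52,1.06,.75,.21,1.91,-1.21],[.6772,-.1808,.0394]),(s["q"],s["position"])]
E=lambda a,t:R.from_euler(a,t)
def fk(q,L,full=0):
    h,a,b,c,y,w=L;A=E('z',q[0])*E('y',q[1]);el=np.array([0,0,h])+A.apply([0,y,a])
    B=A*E('y',q[2]);wr=el+B.apply([0,0,b]);T=B*E('z',q[3])*E('y',q[4])
    p=wr+T.apply([w,0,c]);return (el,wr,p) if full else p
r=least_squares(lambda L:np.r_[np.ravel([fk(q,L)-p for q,p in D])*1e3,L[5]*30],[.2,.35,.35,.25,.11,0])
print("roll",r.x.round(3),r.fun.round(1))
def fk2(q,L,full=0): # joints 2,3 pitch, 4 pitch?, 5 ...: alt: q5 pitch then q4 about vertical-ish
    h,a,b,c,y,w=L;A=E('z',q[0])*E('y',q[1]);el=np.array([0,0,h])+A.apply([0,0,a])
    B=A*E('y',q[2]);wr=el+B.apply([0,0,b]);T=B*E('y',q[4])*E('x',q[3]);p=wr+T.apply([w,y,c]);return (el,wr,p) if full else p
r2=least_squares(lambda L:np.r_[np.ravel([fk2(q,L)-p for q,p in D])*1e3,L[5]*30],[.2,.35,.35,.25,.11,0])
print("alt",r2.x.round(3),r2.fun.round(1))
for k in fk(s["q"],r.x,1):print(k.round(3))
E
```

```text
roll [0.155 0.563 0.425 0.366 0.107 0.027] [ -4.9   6.1  -2.5 -17.5   7.4   1.5   3.7  -4.5   4.7  25.   -6.5  -3.7
   0.8]
alt [ 0.002  0.211  0.369 -0.163  0.145 -0.075] [ 25.4  54.9  45.9 -14.5   7.9 -16.5  -3.3  -2.2  44.9  16.5 -71.7 -74.3
  -2.2]
[ 0.336 -0.091  0.61 ]
[ 0.601 -0.263  0.325]
[ 0.541 -0.042  0.037]
```

The forearm stays above roughly 0.5 m near B, so it is safe. Starting leg 2.

Emit:
send_rows:
  targets:
    - {"rx": 0,"ry": 0,"rz": 0,"dx": 0.4,"dy": -4,"dz": 2.8,"hand": -0.2}
    - {"rx": 0,"ry": 0,"rz": 0,"dx": 0.8,"dy": -8,"dz": 5.6,"hand": -0.2}
    - {"rx": 0,"ry": 0,"rz": 0,"dx": 1.4,"dy": -13,"dz": 9.1,"hand": -0.2}
    - {"rx": 0,"ry": 0,"rz": 0,"dx": 2,"dy": -18,"dz": 12.6,"hand": -0.2}
    - {"rx": 0,"ry": 0,"rz": 0,"dx": 2.6,"dy": -24,"dz": 16.8,"hand": -0.2}
    - {"rx": 0,"ry": 0,"rz": 0,"dx": 3.3,"dy": -30,"dz": 21,"hand": -0.2}
    - {"rx": 0,"ry": 0,"rz": 0,"dx": 4,"dy": -36,"dz": 25.2,"hand": -0.2}
    - {"rx": 0,"ry": 0,"rz": 0,"dx": 4.6,"dy": -42,"dz": 29.4,"hand": -0.2}
    - {"rx": 0,"ry": 0,"rz": 0,"dx": 5.3,"dy": -48,"dz": 33.6,"hand": -0.2}
    - {"rx": 0,"ry": 0,"rz": 0,"dx": 5.7,"dy": -52,"dz": 36.4,"hand": -0.2}

```text
time_s: 9.68
position: [0.5082, 0.0284, 0.0409]
tool_rot: [-0.299, 0.949, 0.097, -0.03]
force: [0.5, -1.9, -0.5]
width: 0.4
```

```bash
python3 - <<'E'
from h import *
e=np.array([-.2,.98])
bottles("top",np.array([.493,.08]))
p=telemetry.get_state()["position"];print((p[:2]+.05*e).round(4))
for y in(.09,.11,.12):plan(np.r_[.486+.055*(.115-y)+.0098,y,.041],e,35)
c=cams.camera("top");cv2.imwrite("pics/p4.png",cv2.resize(c["image"][110:310,220:420,::-1],None,fx=2.5,fy=2.5))
E
```

```text
top [352.5, 225.8, 32.6, 38.6] [0.4976 0.0667] [-2.2 -0.7  1.2  1.1]
[0.4981 0.0777]
t 9.775 pos [0.5081 0.0287 0.041 ] w 0.4 F [ 0.  -0.5  0.3]
r [-0.   0.   0.2] d [  1.8 -51.   35.7]
t 9.775 pos [0.5081 0.0287 0.041 ] w 0.4 F [ 0.  -0.5  0.3]
r [-0.   0.   0.2] d [  4.8 -67.2  47.1]
t 9.775 pos [0.5081 0.0287 0.041 ] w 0.4 F [ 0.  -0.5  0.3]
r [-0.   0.   0.2] d [  6.3 -75.3  52.8]
```

View pics/p4.png

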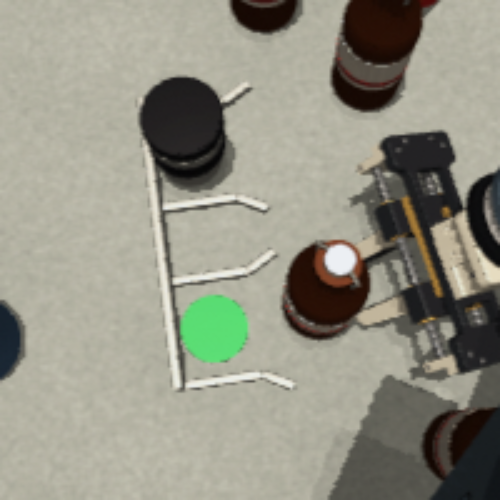

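Bottle lines up with the mouth within about 7 mm. I'll drive it in, slowing near the back.

Emit:
send_rows:
  targets:
    - {"rx": 0,"ry": 0,"rz": 0,"dx": 0.3,"dy": -4,"dz": 2.8,"hand": -0.2}
    - {"rx": 0,"ry": 0,"rz": 0,"dx": 0.7,"dy": -10,"dz": 7,"hand": -0.2}
    - {"rx": 0,"ry": 0,"rz": 0,"dx": 1.1,"dy": -16,"dz": 11.2,"hand": -0.2}
    - {"rx": 0,"ry": 0,"rz": 0,"dx": 1.6,"dy": -22,"dz": 15.4,"hand": -0.2}
    - {"rx": 0,"ry": 0,"rz": 0,"dx": 2.0,"dy": -28,"dz": 19.6,"hand": -0.2}
    - {"rx": 0,"ry": 0,"rz": 0,"dx": 2.4,"dy": -34,"dz": 23.8,"hand": -0.2}
    - {"rx": 0,"ry": 0,"rz": 0,"dx": 2.8,"dy": -40,"dz": 28,"hand": -0.2}
    - {"rx": 0,"ry": 0,"rz": 0,"dx": 3.3,"dy": -46,"dz": 32.2,"hand": -0.2}
    - {"rx": 0,"ry": 0,"rz": 0,"dx": 3.7,"dy": -52,"dz": 36.4,"hand": -0.2}
    - {"rx": 0,"ry": 0,"rz": 0,"dx": 4.0,"dy": -56,"dz": 39.2,"hand": -0.2}

```text
time_s: 11.08
position: [0.4979, 0.0968, 0.0411]
tool_rot: [-0.299, 0.949, 0.098, -0.03]
force: [0.9, -2.7, 0.4]
width: 0.398
```

```bash
python3 - <<'E'
from h import *
e=np.array([-.2,.98])
bottles("top",np.array([.49,.14]))
p=telemetry.get_state()["position"];print((p[:2]+.05*e).round(4))
for y in(.11,.12):plan(np.r_[.486+.055*(.115-y)+.0098,y,.041],e,35)
c=cams.camera("top");cv2.imwrite("pics/p5.png",cv2.resize(c["image"][110:310,220:420,::-1],None,fx=2.5,fy=2.5))
E
```

```text
top [316.5, 235.2, 33.4, 35.3] [0.4854 0.1373] [-0.3 -1.2  0.3  1.9]
[0.4878 0.146 ]
t 11.175 pos [0.4978 0.097  0.0412] w 0.4 F [ 0.8 -0.1 -0. ]
r [-0.1  0.1  0.2] d [  0.9 -10.6   7.6]
t 11.175 pos [0.4978 0.097  0.0412] w 0.4 F [ 0.8 -0.1 -0. ]
r [-0.1  0.1  0.2] d [  2.4 -18.7  13.3]
```

View pics/p5.png

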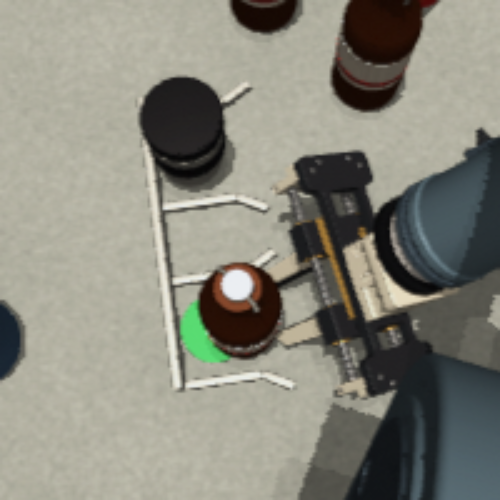

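The bottle is inside the rails, with about 20–25 mm to go. I'll use small steps and watch the force.

Emit:
send_rows:
  targets:
    - {"rx": 0,"ry": 0,"rz": 0,"dx": 0.3,"dy": -2.5,"dz": 1.7,"hand": -0.2}
    - {"rx": 0,"ry": 0,"rz": 0,"dx": 0.6,"dy": -5,"dz": 3.5,"hand": -0.2}
    - {"rx": 0,"ry": 0,"rz": 0,"dx": 0.9,"dy": -7.5,"dz": 5.2,"hand": -0.2}
    - {"rx": 0,"ry": 0,"rz": 0,"dx": 1.2,"dy": -10,"dz": 7,"hand": -0.2}
    - {"rx": 0,"ry": 0,"rz": 0,"dx": 1.5,"dy": -12,"dz": 8.4,"hand": -0.2}
    - {"rx": 0,"ry": 0,"rz": 0,"dx": 1.7,"dy": -13.5,"dz": 9.5,"hand": -0.2}

```text
time_s: 11.98
position: [0.4961, 0.1135, 0.0412]
tool_rot: [-0.3, 0.949, 0.098, -0.03]
force: [-0.4, -3.1, 0.4]
width: 0.398
```

Emit:
send_rows:
  targets:
    - {"rx": 0,"ry": 0,"rz": 0,"dx": 0.1,"dy": -1,"dz": 0.7,"hand": -0.2}
    - {"rx": 0,"ry": 0,"rz": 0,"dx": 0.2,"dy": -2,"dz": 1.4,"hand": -0.2}

```text
time_s: 12.22
position: [0.4958, 0.116, 0.0412]
tool_rot: [-0.3, 0.949, 0.098, -0.03]
force: [0.4, -3.8, -0.3]
width: 0.4
```

Emit:
send_rows:
  targets:
    - {"rx": 0,"ry": 0,"rz": 0,"dx": 0.1,"dy": -1,"dz": 0.7,"hand": -0.2}
    - {"rx": 0,"ry": 0,"rz": 0,"dx": 0.2,"dy": -2,"dz": 1.4,"hand": -0.2}

```text
time_s: 12.48
position: [0.4955, 0.1185, 0.0412]
tool_rot: [-0.3, 0.949, 0.098, -0.03]
force: [0.8, -2.3, 0.1]
width: 0.4
```

```bash
python3 - <<'E'
from h import *
bottles("top",np.array([.486,.16]));bottles("scene",np.array([.486,.16]))
print(telemetry.get_state()["force"])
E
```

```text
top [307.1, 237.3, 35.1, 42.2] [0.4845 0.1552] [ 0.6  1.5 -0.6 -2.5]
scene [318.8, 140.8, 23.3, 84.6] [0.4765 0.1693] [-1.3  0.7  1.3 -0.8]
[ 0.38122161 -1.8661167  -0.2313915 ]
```

Emit:
send_rows:
  targets:
    - {"rx": 0,"ry": 0,"rz": 0,"dx": 0.1,"dy": -1,"dz": 0.7,"hand": -0.2}
    - {"rx": 0,"ry": 0,"rz": 0,"dx": 0.2,"dy": -2,"dz": 1.4,"hand": -0.2}

```text
time_s: 12.92
position: [0.4952, 0.121, 0.0412]
tool_rot: [-0.3, 0.948, 0.098, -0.03]
force: [0.1, -3.4, -0.8]
width: 0.399
```

Emit:
send_rows:
  targets:
    - {"rx": 0,"ry": 0,"rz": 0,"dx": 0.1,"dy": -1,"dz": 0.7,"hand": -0.2}
    - {"rx": 0,"ry": 0,"rz": 0,"dx": 0.2,"dy": -2,"dz": 1.4,"hand": -0.2}

```text
time_s: 13.18
position: [0.495, 0.1232, 0.0411]
tool_rot: [-0.299, 0.949, 0.098, -0.03]
force: [0.4, -6.9, 1.3]
width: 0.407
```

Emit:
send_rows:
  targets:
    - {"rx": 0,"ry": 0,"rz": 0,"dx": 0,"dy": -0.6,"dz": 0.4,"hand": -0.2}

```text
time_s: 13.3
position: [0.4951, 0.1233, 0.0411]
tool_rot: [-0.299, 0.949, 0.098, -0.03]
force: [-0.4, -7.1, 2.1]
width: 0.4
```

```bash
python3 - <<'E'
from h import *
print(telemetry.get_state()["force"]);bottles("top",np.array([.486,.16]))
print(telemetry.get_state()["force"])
E
```

```text
[-0.43721437 -7.12374146  2.09496701]
top [303.9, 236.9, 38.5, 37.8] [0.485  0.1629] [ 1.3 -0.2 -2.9  0.2]
[-0.21551727 -5.01749768  0.37453818]
```

The force has jumped to about 7 N and the TCP has stopped advancing, so the bottle is against the back. Backing straight out, then rising.

Emit:
send_rows:
  targets:
    - {"rx": 0,"ry": 0,"rz": 0,"dx": 0,"dy": 2,"dz": -1.4,"hand": -0.2}
    - {"rx": 0,"ry": 0,"rz": 0,"dx": 0,"dy": 6,"dz": -4.2,"hand": -0.2}
    - {"rx": 0,"ry": 0,"rz": 0,"dx": 0,"dy": 14,"dz": -9.8,"hand": -0.2}
    - {"rx": 0,"ry": 0,"rz": 0,"dx": 0,"dy": 28,"dz": -19.6,"hand": -0.2}
    - {"rx": 0,"ry": 0,"rz": 0,"dx": 0,"dy": 44,"dz": -31,"hand": -0.2}
    - {"rx": 0,"ry": 0,"rz": 0,"dx": 0,"dy": 60,"dz": -42,"hand": -0.2}
    - {"rx": 0,"ry": 0,"rz": 0,"dx": 0,"dy": 60,"dz": -42,"hand": -0.2}
    - {"rx": 0,"ry": 0,"rz": 0,"dx": 0,"dy": 32,"dz": -83,"hand": -0.2}
    - {"rx": 0,"ry": 0,"rz": 0,"dx": 0,"dy": 3,"dz": -124,"hand": -0.2}
    - {"rx": 0,"ry": 0,"rz": 0,"dx": 0,"dy": 3,"dz": -124,"hand": -0.2}

```text
time_s: 14.65
position: [0.5116, 0.0509, 0.1442]
tool_rot: [-0.297, 0.949, 0.099, -0.027]
force: [-0.7, -0.1, -0.4]
width: 0.399
```

```bash
python3 - <<'E'
from h import *
s=bottles("scene",np.array([.486,.16]));c=bottles("top",np.array([.486,.16]))
print(telemetry.get_state()["position"])
for t in("tumbler","mug","mustard"):print(t,[np.round(r["extent"]) for r in spot_in("top",t)[:1]])
cv2.imwrite("pics/p6.png",np.hstack([cv2.resize(s["image"][100:300,240:440,::-1],None,fx=1.9,fy=1.9),cv2.resize(c["image"][110:310,220:420,::-1],None,fx=1.9,fy=1.9)]))
E
```

```text
scene [322.1, 142.3, 27.9, 84.8] [0.4852 0.1741] [ 0.9  0.9 -0.9 -0.8]
top [303.8, 237.4, 36.6, 41.5] [0.4846 0.162 ] [ 1.   1.3 -1.5 -2. ]
[0.50903325 0.05176048 0.1400316 ]
tumbler [array([294., 165.,  41.,  41.])]
mug [array([204., 252.,  48.,  52.])]
mustard [array([396.,  86.,  23.,  50.])]
```

View pics/p6.png

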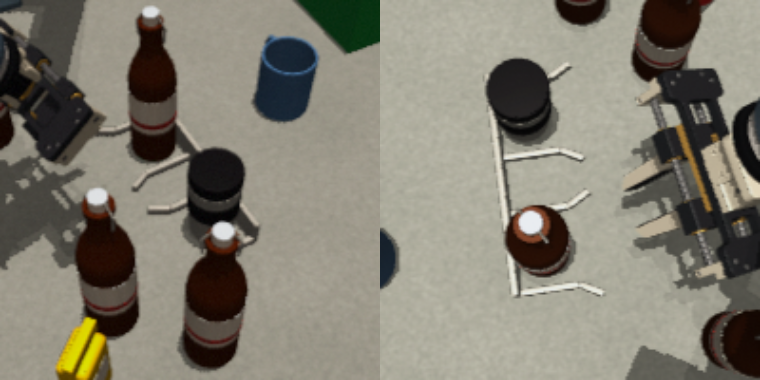

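The bottle stands upright in the bay against the back strip, covering the green disc, and the tool is clear. Handing in.

Emit:
send_rows:
  targets:
    - {"rx": 0,"ry": 0,"rz": 0,"dx": 0,"dy": -11,"dz": -16,"hand": -0.2}
    - {"rx": 0,"ry": 0,"rz": 0,"dx": 0,"dy": -11,"dz": -16,"hand": -0.2}
    - {"rx": 0,"ry": 0,"rz": 0,"dx": 0,"dy": -11,"dz": -16,"hand": -0.2}

```text
time_s: 15.38
position: [0.5094, 0.0513, 0.1596]
tool_rot: [-0.299, 0.949, 0.098, -0.031]
force: [-0.6, 0.4, -0.2]
width: 0.4
```

```bash
python3 -c "
from h import *
print(job.close_job())"
```

```text
the job is handed in; nothing more can be done
None
```

The rightmost bottle is in the green-disc bay and the job was handed in at about 15 s of the 61 s allowed; no verdict was reported. I pushed it low, about 27 mm above the counter, with the half-open fingers as a tilted cradle. It took two straight pushes at 2–4 N, and the push ended with about 7 N against the back strip.

**Bottle position:** after backing off, the top camera puts it at (0.485, 0.162), about 2–3 mm from the disc's centre at (0.486, 0.164). The picture shows it upright and covering the disc. The scene camera disagreed by about 1 cm (0.485, 0.174). The back strip does not allow that position, so I trusted the top view and the contact force.

**Other things:** the tumbler and mustard box centres stayed within about 2 pixels, roughly 4 mm, of the first picture, and the mug's did not shift. The arm finished clear of everything, with the TCP about 11 cm short of the bottle and 16 cm up.

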